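Open the push-and-turn cap of the square cleaner bottle

ROBOT

A 6-joint arm with a two-finger parallel gripper is mounted at the origin on the work surface. World frame = base frame: x ahead of the robot, y to its left, z up, the work surface at z = 0. Lengths are in m, angles in rad, forces in N, time in s.
With the tool pointing down it reaches from about 0.35 to 0.925 m from the base axis. Payload 6.4 kg.
Tool frame: the origin (TCP) lies on the centre line of the jaws, within the pads' length; the fingertips stand 25 mm ahead of it and the grasp point (between the pads) lies 6 mm ahead of it; z points along the fingers, y is the direction in which the jaws open and shut (so a half turn about z gives the same grasp; the last joint's range is limited). The gripper opens to 94 mm and grips with 3 to 60 N. Pads are 16 mm wide; open, the fingers measure 119 mm over their backs; the gripper's body (75 mm by 177 mm) begins 78 mm behind the grasp point.
Start: joints at [0.952, 0.245, 1.558, -0, 1.339, -0.174], TCP at [0.28, 0.587, 0.23] pointing down, gripper open.
Joint ranges: [-3.13, 3.13], [-1.02, 2.26], [0.13, 2.54], [-0.95, 4.09], [0.21, 2.88], [-2.74, 2.74]. Speed limits (rad/s): [2.57, 2.57, 3.14, 3.14, 3.14, 3.14].

INTERFACE

Orientations are given as [roll, pitch, yaw] about the fixed x, y, z axes, in that order (R = Rz(yaw) Ry(pitch) Rx(roll)).
In Python, from station import readout, grab_frame, calibration, robot gives the robot as it stands. The module is installed in compiled form; this text tells all that it offers.
- The arm moves only by the tool play_rows, never from a script. Its argument "increments" is a list that holds one entry, the list of rows, each a list of 4 numbers: the shift along the tool's x, y, z in m, then the turn about the tool's z in rad. In form: [[[dx, dy, dz, yaw], ...]]. A call has 1 to 10 rows; each row is the pose to reach, as a shift and turn from the pose commanded when the call began, along the tool's axes at that moment; what a row does not reach only later rows make up. A row lasts 1/8 s, in which the tool goes at most 62.5 mm and 10.7 degrees, less where a joint would pass 70% of its speed; a pose out of reach is approached as far as the arm can. A call with a gripper value outside its range is refused whole. "fingers" is the opening, from -1 (shut) to 1 (fully open), set as the call begins (left out, the last holds). The fingers move at their own pace and stop on an object; "newtons" is the grip in N (left out, the last holds). Time passes only in rows, so rows that repeat a pose let the fingers close. It gives the time, the measured TCP pose, the force and the opening at its end, in the units of the state.
- readout.sense(): the state, without advancing time (a new reading comes with each control period).
- grab_frame(name): name is "scene" or "top"; returns (picture, depth): 420x560x3 uint8, blue, green, red; 420x560 float32, m along the optical axis (not along the pixel's ray), 0 where there is no reading.
- calibration(name): a dict with "fx", "fy", "cx", "cy" (pixels), "R" (3x3) and "t" (3): a world point X has camera coordinates R X + t. Camera axes: x right, y down, z forward; pixel columns grow to the right and rows downward; lengths in m; the calibration is good to about 2 mm. A picture is of the moment at which its call begins. calibration takes no time and is no camera call.
- robot.job_done(): hands the job in, once; it reports no verdict.
The state is a dict: "t": time; "qpos": joint angles; "qvel": joint speeds; "joint_efforts": joint torques, N m; "ee_pos": TCP position; "tcp_rot": TCP orientation; "contact_force": force on the tool from outside, world axes, zero at the start; "moment": the same for the moment, N m; "finger_gap": finger opening in m.
Only numpy, scipy, OpenCV 4.12 (cv2) and the standard library are available. Lean on these libraries where they do the work, as an engineer would, in place of code of your own. Each camera call takes 0.05 s, during which the arm holds its last target. There are 200 camera calls.

TASK

The surface plate is about to be wiped down: open the square bottle of cleaner by pressing its child-resistant cap down and, while it is held down, turning it anticlockwise (seen from above) until the locking ring under the cap reaches its open stop, about 75 degrees round from closed. Then let go of the cap, which stays on the bottle. Leave the round bottle alone, it is a different liquid under the same cap.

Things in the scene. Friction and masses are not known exactly. Their poses are not given: they have to be found in the camera images.
- square_bottle: the bottle to open: white plastic, square, 90 x 90 mm, 118 mm high to its flat shoulder, fixed to the bench. Origin at the centre of its underside, z up on the cap's axis. Its round black cap, 50 mm across, spans 137 to 177 mm above the origin; under it is an 11 mm gap, then a grey locking ring with a tab and two stop lugs on the shoulder (out to 43 mm from the axis, top at 126 mm).
- cap_top (a point): centre of the top face of the square bottle's cap (50 mm across, 40 mm high, ribbed side, gripped across its side at any yaw), 177 mm above the bench. Sprung: it sinks 5 mm to a stop, reached at 7 N. Let up, it spins freely and turns nothing; kept pressed with 10 to 20 N, its teeth catch the ring after 0 to 22 degrees and take it along. Springs up when let go.
- square_bottle_ring (a joint): angle in rad of the square bottle's grey locking ring, whose tab shows beyond the cap's edge; positive is anticlockwise from above. 0 is the closed stop, 1.3 (75 degrees) the open stop; it starts between 0 and 0.12. It moves only with the pressed cap (about 0.1 N m), stays where it is left, and fingers cannot move it directly.
- round_bottle: the bottle to leave alone: white plastic, round, 94 mm across, otherwise of the same height with the same black cap, ring and lugs, fixed to the bench. Origin at the centre of its underside. The two bottles stand at least 200 mm apart, one to the left and one to the right, either way round.

How it is judged:
At the end, for the whole second after the job is handed in: the square bottle's locking ring stands at its open stop (1.3 rad) or less than 0.4 rad (23 degrees) short of it, and the cap has sprung back up to within 3 mm (value of joint square_bottle_ring above 0.9 rad and height (world z) of cap_top above 0.174 m); the robot touches nothing.
It fails at once if the round bottle is touched with more than 4 N (contact force between round_bottle and anything else above 4 N).
It also fails if it takes over 40 s, if anything falls off the work surface, if the arm or the gripper's body presses on something with over 40 N, if the wrist force passes 120 N, or if a joint passes its speed limit or range.

## Working session

There is one attempt and no reset: what is moved stays moved. The work goes in short steps, Python scripts to look and compute and a tool call to move; the robot and the scene stay as the last step left them, time stands still between calls to the robot, and variables do not carry over. Pictures are saved under pics/ and viewed, about 8 in all and at most 12, crops included, and the job is handed in when it is done.

Besides the shell and the picture viewer there is one more tool, called after ">>>" as name([rows], argument=value, ...), one row to a line, values as JSON. play_rows: Moves the arm, as the interface text tells. Its arguments: {"type":"object","properties":{"increments":{"type":"array"},"fingers":{"type":"number"},"newtons":{"type":"number"}},"required":["increments"]}

```bash
mkdir -p pics
python3 - <<'E'
from station import readout, grab_frame, calibration
import cv2,numpy as np
for n in("top","scene"):
    p,d=grab_frame(n); cv2.imwrite(f"pics/{n}0.png",p); np.save(f"{n}0.npy",d)
    c=calibration(n); print(n,{k:np.round(v,3).tolist() for k,v in c.items()})
s=readout.sense(); print({k:np.round(v,3).tolist() for k,v in s.items()})
E
```

```text
top {'fx': 518.225, 'fy': 518.225, 'cx': 283.158, 'cy': 208.074, 'R': [[0.005, -1.0, 0.003], [-0.978, -0.006, -0.208], [0.208, -0.002, -0.978]], 't': [-0.0, 0.579, 1.083]}
scene {'fx': 436.826, 'fy': 436.826, 'cx': 278.15, 'cy': 205.375, 'R': [[0.463, 0.886, -0.001], [0.752, -0.393, -0.529], [-0.47, 0.244, -0.848]], 't': [-0.243, -0.361, 1.156]}
{'t': 0.1, 'qpos': [0.952, 0.246, 1.559, -0.0, 1.339, -0.174], 'qvel': [-0.0, -0.001, -0.002, -0.0, 0.001, 0.001], 'joint_efforts': [-0.001, -41.691, -31.553, 0.069, 0.031, -0.0], 'ee_pos': [0.279, 0.586, 0.229], 'tcp_rot': [-3.14, -0.0, 2.697], 'contact_force': [-0.286, -0.169, 0.226], 'moment': [-0.02, 0.01, 0.02], 'finger_gap': 0.094}
```

View pics/top0.png

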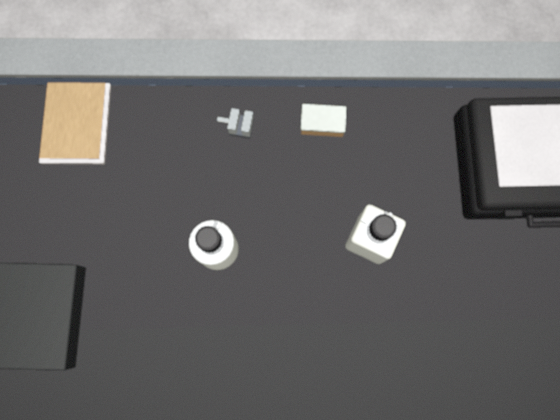

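View pics/scene0.png

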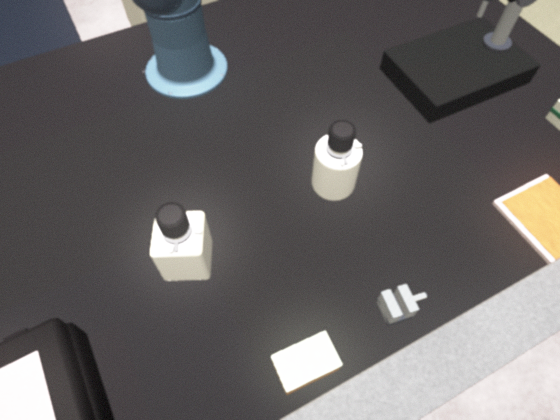

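The top view shows the square bottle on the right (cap about (383,227)) and the round one on the left (cap about (208,238)). The scene view shows the square cap at about (172,217) and the round cap at (341,132). Next I'll locate the cap and enlarge the ring.

```bash
cat > h.py <<'E'
from station import readout, grab_frame, calibration
import cv2,numpy as np
def at_z(n,u,v,z):
    c=calibration(n);R=np.array(c["R"]);t=np.array(c["t"])
    r=R.T@np.array([(u-c["cx"])/c["fx"],(v-c["cy"])/c["fy"],1]);o=-R.T@t
    return o+r*(z-o[2])/r[2]
def cloud(n,d):
    c=calibration(n);R=np.array(c["R"]);t=np.array(c["t"])
    v,u=np.mgrid[:d.shape[0],:d.shape[1]]
    P=np.stack([(u-c["cx"])/c["fx"]*d,(v-c["cy"])/c["fy"]*d,d],-1)
    return (P-t)@R
def proj(n,X):
    c=calibration(n);q=np.array(c["R"])@X+c["t"]
    return [c["fx"]*q[0]/q[2]+c["cx"],c["fy"]*q[1]/q[2]+c["cy"]]
E
python3 - <<'E'
from h import *
for n,bs in (("top",{"sq":(383,227),"rd":(208,238)}),("scene",{"sq":(172,217),"rd":(341,132)})):
    d=np.load(f"{n}0.npy");P=cloud(n,d)
    for k,(u,v) in bs.items():
        W=P[v-30:v+30,u-30:u+30].reshape(-1,3);m=(W[:,2]>.168)&(W[:,2]<.186)
        q=W[m];(cx,cy),r=cv2.minEnclosingCircle(q[:,:2].astype(np.float32))
        print(n,k,m.sum(),q.mean(0).round(4),np.median(q[:,2]).round(4),"circ",round(cx,4),round(cy,4),round(r,4))
a=cv2.imread("pics/top0.png")[185:275,330:420];b=cv2.imread("pics/scene0.png")[190:290,135:235]
f=lambda x:cv2.resize(x,(400,400),interpolation=cv2.INTER_CUBIC)
cv2.imwrite("pics/c0.png",np.hstack([f(a),f(b)]))
E
```

```text
top sq 525 [ 0.5185 -0.195   0.1762] 0.1766 circ 0.5194 -0.1959 0.0259
top rd 529 [0.493  0.1508 0.1765] 0.1767 circ 0.4931 0.1518 0.0261
scene sq 699 [ 0.5234 -0.1967  0.1759] 0.1763 circ 0.5215 -0.1965 0.0257
scene rd 502 [0.4976 0.1485 0.1756] 0.1762 circ 0.495 0.1509 0.0264
```

View pics/c0.png

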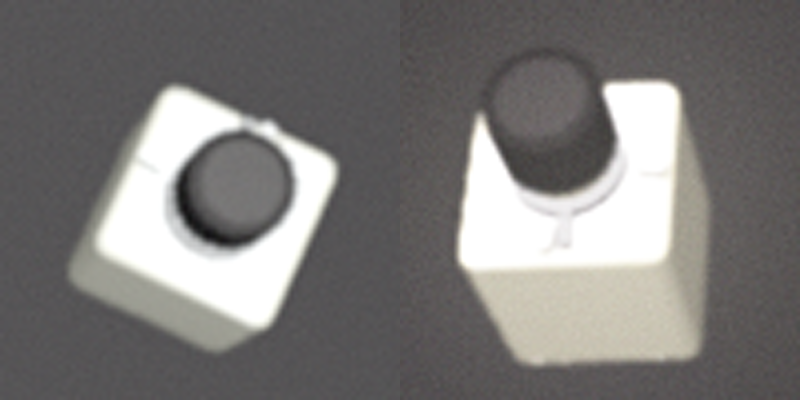

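>>> play_rows([
  [[0,0,-0.06,0],[0,0,-0.1,0],[-0.04,-0.044,-0.1,0],[-0.08,-0.088,-0.1,0],[-0.12,-0.131,-0.1,0],[-0.16,-0.175,-0.1,0],[-0.2,-0.218,-0.1,0],[-0.24,-0.262,-0.1,0],[-0.28,-0.305,-0.1,0],[-0.32,-0.349,-0.1,0]],
], fingers=1)

```text
t: 1.35
ee_pos: [0.4184, 0.1323, 0.3302]
tcp_rot: [3.142, -0.0, 2.697]
contact_force: [0.5, 0.6, -0.1]
finger_gap: 0.0939
```

>>> play_rows([
  [[-0.04,-0.044,0,0],[-0.08,-0.088,0,0],[-0.12,-0.131,0,0],[-0.16,-0.175,0,0],[-0.2,-0.218,0,0],[-0.234,-0.255,0,0],[-0.234,-0.255,0,0.18],[-0.234,-0.255,0,0.36],[-0.234,-0.255,0,0.54],[-0.234,-0.255,0,0.72]],
])

```text
t: 2.6
ee_pos: [0.5197, -0.1968, 0.3298]
tcp_rot: [-3.141, -0.001, 1.971]
contact_force: [0.3, 0.1, 0.0]
finger_gap: 0.0937
```

>>> play_rows([
  [[0,0,0,0.18],[0,0,0,0.36],[0,0,0,0.54],[0,0,0,0.72],[0,0,0,0.9],[0,0,0,1.08],[0,0,0,1.26],[0,0,0,1.44],[0,0,0,1.62],[0,0,0,1.77]],
])

```text
t: 3.85
ee_pos: [0.5197, -0.1967, 0.3299]
tcp_rot: [-3.141, 0.001, 0.202]
contact_force: [-0.3, -0.5, -0.5]
finger_gap: 0.0936
```

>>> play_rows([
  [[0,0,0.04,0],[0,0,0.08,0],[0,0,0.11,0],[0,0,0.13,0],[0,0,0.145,0],[0,0,0.155,0],[0,0,0.162,0],[0,0,0.162,0]],
])

```text
t: 4.85
ee_pos: [0.5199, -0.1969, 0.1684]
tcp_rot: [3.142, 0.0, 0.207]
contact_force: [-0.0, 0.3, -0.7]
finger_gap: 0.0944
```

Run:
```python
from h import *
o=[]
for n in("top","scene"):
    p,d=grab_frame(n);u,v=map(int,proj(n,np.array([.52,-.196,.17])))
    o.append(cv2.resize(p[v-50:v+50,u-50:u+50],(400,400),interpolation=cv2.INTER_CUBIC))
cv2.imwrite("pics/c1.png",np.hstack(o))
```

```text
(no output)
```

View pics/c1.png

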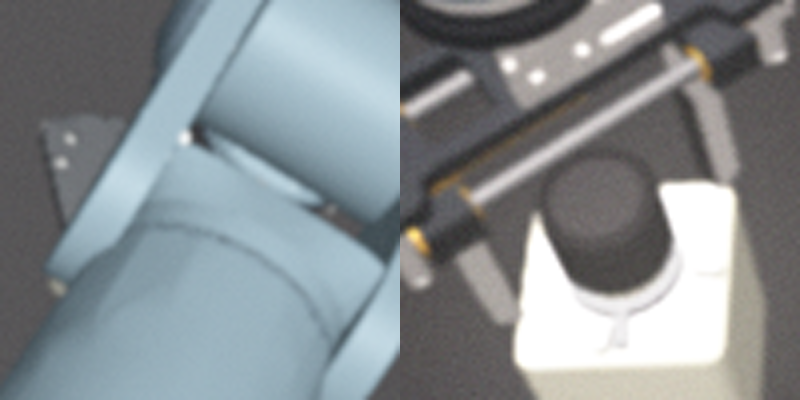

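The crop shows the cap at about (605,220), between the two fingers at (485,285) and (720,130), with the tab at (618,330). Closing now.

>>> play_rows([
  [[0,0,0,0],[0,0,0,0],[0,0,0,0],[0,0,0,0],[0,0,0,0],[0,0,0,0],[0,0,0,0],[0,0,0,0]],
], fingers=-1, newtons=45)

```text
t: 5.95
ee_pos: [0.5199, -0.197, 0.1685]
tcp_rot: [3.141, -0.0, 0.207]
contact_force: [0.7, -1.2, -0.6]
finger_gap: 0.0497
```

>>> play_rows([
  [[0,0,0.002,0],[0,0,0.004,0],[0,0,0.005,0],[0,0,0.005,0],[0,0,0.005,0]],
])

```text
t: 6.58
ee_pos: [0.5201, -0.197, 0.164]
tcp_rot: [3.141, -0.0, 0.207]
contact_force: [-2.3, -1.6, 5.5]
finger_gap: 0.0493
```

>>> play_rows([
  [[0,0,0.001,0],[0,0,0.001,0],[0,0,0.001,0]],
])

```text
t: 6.95
ee_pos: [0.5201, -0.197, 0.1634]
tcp_rot: [3.141, -0.0, 0.207]
contact_force: [-1.8, -0.0, 6.6]
finger_gap: 0.0497
```

>>> play_rows([
  [[0,0,0.0005,0],[0,0,0.0005,0],[0,0,0.0005,0]],
])

```text
t: 7.32
ee_pos: [0.5202, -0.1971, 0.1634]
tcp_rot: [3.141, -0.0, 0.207]
contact_force: [-2.9, 0.3, 9.7]
finger_gap: 0.0493
```

>>> play_rows([
  [[0,0,0.0008,0],[0,0,0.0008,0],[0,0,0.0008,0]],
])

```text
t: 7.7
ee_pos: [0.5203, -0.1971, 0.1633]
tcp_rot: [3.141, -0.0, 0.207]
contact_force: [-4.0, -0.2, 13.8]
finger_gap: 0.0494
```

>>> play_rows([
  [[0,0,0,-0.1],[0,0,0,-0.2],[0,0,0,-0.3],[0,0,0,-0.4],[0,0,0,-0.4]],
])

```text
t: 8.32
ee_pos: [0.5202, -0.1969, 0.1633]
tcp_rot: [3.142, -0.0, 0.607]
contact_force: [-4.6, 1.7, 13.8]
finger_gap: 0.0494
```

```bash
python3 -c "
from h import *
s=readout.sense();print({k:np.round(s[k],3).tolist() for k in('t','qpos','ee_pos','tcp_rot','contact_force','moment')})"
```

```text
{'t': 8.325, 'qpos': [-0.566, 0.098, 1.853, 0.0, 1.19, 0.398], 'ee_pos': [0.52, -0.197, 0.163], 'tcp_rot': [3.142, -0.0, 0.607], 'contact_force': [-4.634, 1.684, 13.753], 'moment': [0.485, 1.334, -0.049]}
```

>>> play_rows([
  [[0,0,0,-0.1],[0,0,0,-0.2],[0,0,0,-0.3],[0,0,0,-0.4],[0,0,0,-0.5],[0,0,0,-0.6],[0,0,0,-0.6]],
])

```text
t: 9.2
ee_pos: [0.5199, -0.1968, 0.1633]
tcp_rot: [-3.141, 0.0, 1.208]
contact_force: [-6.5, 2.3, 14.9]
finger_gap: 0.0493
```

Run:
```python
from h import *
s=readout.sense();print({k:np.round(s[k],3).tolist() for k in('t','qpos','ee_pos','tcp_rot','contact_force','moment')})
p,d=grab_frame("scene");u,v=map(int,proj("scene",np.array([.52,-.196,.14])))
cv2.imwrite("pics/c2.png",cv2.resize(p[v-50:v+50,u-50:u+50],(500,500),interpolation=cv2.INTER_CUBIC))
```

```text
{'t': 9.2, 'qpos': [-0.566, 0.098, 1.853, -0.0, 1.191, -0.202], 'ee_pos': [0.52, -0.197, 0.163], 'tcp_rot': [-3.141, 0.0, 1.208], 'contact_force': [-6.477, 2.284, 14.938], 'moment': [0.446, 1.535, 0.007]}
```

View pics/c2.png

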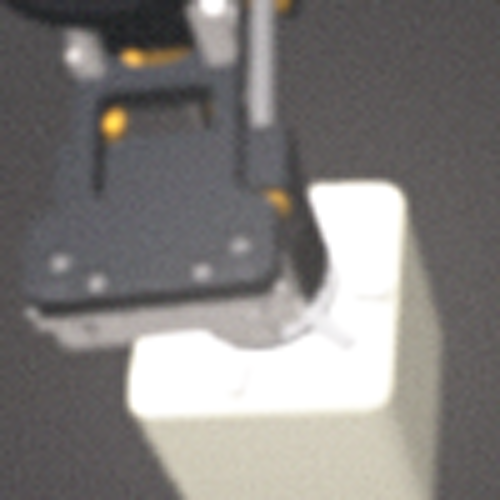

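The tab at (335,325) has left the closed lug (240,378) and is heading for the open lug at about (372,295), so the ring is turning with the cap. Continuing to the stop.

>>> play_rows([
  [[0,0,0,-0.1],[0,0,0,-0.2],[0,0,0,-0.3],[0,0,0,-0.3]],
])

```text
t: 9.75
ee_pos: [0.5198, -0.1967, 0.1634]
tcp_rot: [-3.14, -0.0, 1.508]
contact_force: [-7.5, 2.4, 14.6]
finger_gap: 0.0491
```

Run:
```python
from h import *
s=readout.sense();print({k:np.round(s[k],3).tolist() for k in('t','qpos','ee_pos','tcp_rot','contact_force','moment')})
```

```text
{'t': 9.75, 'qpos': [-0.566, 0.098, 1.854, -0.001, 1.191, -0.502], 'ee_pos': [0.52, -0.197, 0.163], 'tcp_rot': [-3.14, -0.0, 1.508], 'contact_force': [-7.54, 2.358, 14.576], 'moment': [0.396, 1.616, -0.042]}
```

Turned 1.3 rad so far and no stop torque yet; going on in small steps.

>>> play_rows([
  [[0,0,0,-0.08],[0,0,0,-0.15],[0,0,0,-0.15]],
])

```text
t: 10.12
ee_pos: [0.5197, -0.1967, 0.1633]
tcp_rot: [-3.14, -0.0, 1.657]
contact_force: [-8.3, 3.1, 14.8]
finger_gap: 0.049
```

Run:
```python
from h import *
s=readout.sense();print({k:np.round(s[k],3).tolist() for k in('t','ee_pos','tcp_rot','contact_force','moment')})
p,d=grab_frame("scene");u,v=map(int,proj("scene",np.array([.52,-.196,.14])))
cv2.imwrite("pics/c3.png",cv2.resize(p[v-50:v+50,u-50:u+50],(500,500),interpolation=cv2.INTER_CUBIC))
```

```text
{'t': 10.125, 'ee_pos': [0.52, -0.197, 0.163], 'tcp_rot': [-3.14, -0.0, 1.657], 'contact_force': [-8.286, 3.075, 14.821], 'moment': [0.408, 1.651, -0.246]}
```

View pics/c3.png

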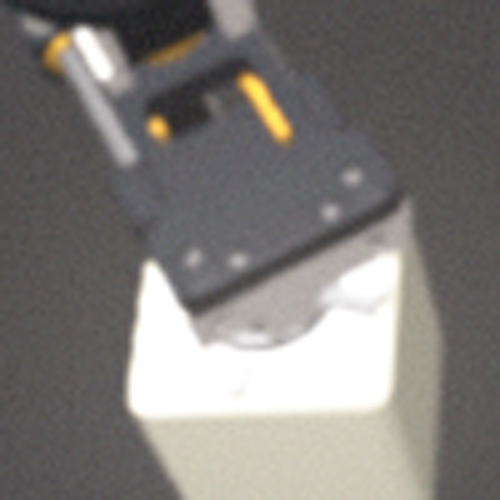

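The tab is now at about (355,290), next to the open lug at (372,297), and the moment about z has risen to -0.25 N m. One small extra turn will confirm the stop.

>>> play_rows([
  [[0,0,0,-0.06],[0,0,0,-0.06],[0,0,0,-0.06]],
])

```text
t: 10.55
ee_pos: [0.52, -0.197, 0.1633]
tcp_rot: [-3.141, 0.0, 1.717]
contact_force: [-3.4, 2.3, 13.6]
finger_gap: 0.0494
```

Run:
```python
from h import *
s=readout.sense();print({k:np.round(s[k],3).tolist() for k in('t','ee_pos','tcp_rot','contact_force','moment')})
```

```text
{'t': 10.55, 'ee_pos': [0.52, -0.197, 0.163], 'tcp_rot': [-3.141, 0.0, 1.717], 'contact_force': [-3.439, 2.321, 13.629], 'moment': [0.235, 1.619, -0.071]}
```

The moment dropped and the lateral force relaxed, so the grip probably slipped at the stop. I'll let go, retreat and look.

>>> play_rows([
  [[0,0,-0.003,0],[0,0,-0.006,0],[0,0,-0.006,0]],
])

```text
t: 10.92
ee_pos: [0.5195, -0.1967, 0.1671]
tcp_rot: [-3.141, -0.001, 1.717]
contact_force: [-2.9, -0.0, 1.9]
finger_gap: 0.0492
```

>>> play_rows([
  [[0,0,0,0],[0,0,0,0],[0,0,0,0],[0,0,0,0],[0,0,0,0],[0,0,0,0],[0,0,0,0],[0,0,0,0]],
], fingers=1)

```text
t: 11.92
ee_pos: [0.5199, -0.1968, 0.1672]
tcp_rot: [3.142, -0.0, 1.717]
contact_force: [0.7, -0.2, -0.2]
finger_gap: 0.0938
```

>>> play_rows([
  [[0,0,-0.03,0],[0,0,-0.07,0],[0,0,-0.12,0],[0,0,-0.17,0],[0,0,-0.2,0],[0,0,-0.2,0]],
])

```text
t: 12.68
ee_pos: [0.5208, -0.1973, 0.37]
tcp_rot: [3.137, 0.004, 1.717]
contact_force: [0.2, 1.3, -0.4]
finger_gap: 0.094
```

Run:
```python
from h import *
s=readout.sense();print({k:np.round(s[k],3).tolist() for k in('t','ee_pos','contact_force','finger_gap')})
p,d=grab_frame("scene");u,v=map(int,proj("scene",np.array([.52,-.196,.14])))
cv2.imwrite("pics/c4.png",cv2.resize(p[v-50:v+50,u-50:u+50],(500,500),interpolation=cv2.INTER_CUBIC))
W=cloud("scene",d).reshape(-1,3);m=(np.hypot(W[:,0]-.52,W[:,1]+.196)<.02)&(W[:,2]>.15)&(W[:,2]<.2)
print(m.sum(),np.median(W[m,2]) if m.any() else None)
```

```text
{'t': 12.675, 'ee_pos': [0.521, -0.197, 0.37], 'contact_force': [0.151, 1.329, -0.384], 'finger_gap': 0.094}
401 0.17669611313401182
```

View pics/c4.png

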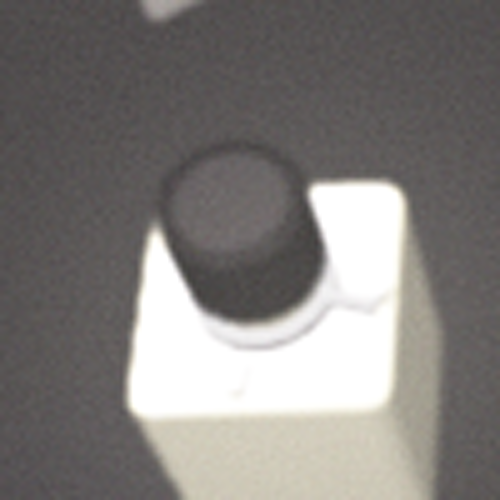

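The tab at about (365,303) lies against the open lug at (375,300), and the cap is clear at 0.1767 m. A quick angle check of the tab before and after:

Run:
```python
from h import *
u0,v0=map(int,proj("scene",np.array([.52,-.196,.14])))
g=lambda x,y:(u0-50+x/5,v0-50+y/5)
for n,(u,v) in {"tab_start":(135+165/4,190+232/4),"tab_now":g(360,303),"closed_lug":g(238,385),"open_lug":g(380,300)}.items():
    q=at_z("scene",u,v,.124)-[.5202,-.1965,0];print(n,np.hypot(*q[:2]).round(4),np.degrees(np.arctan2(q[1],q[0])).round(1))
```

```text
tab_start 0.0358 -21.2
tab_now 0.0363 46.6
closed_lug 0.0413 -32.0
open_lug 0.0426 50.6
```

```bash
python3 -c "
from station import robot;print(robot.job_done())"
```

```text
the job is handed in; nothing more can be done
None
```

The square bottle is open: I gripped its cap, pressed it down with about 14 N and turned it about 87 degrees anticlockwise, which carried the ring to its open stop. I then let the cap up, opened the fingers and lifted clear, and handed the job in at about 13 s of the 40 s allowed.

- **Ring:** in the last picture the tab rests against the open lug. It moved about 68 degrees from its starting position, which itself could be up to 7 degrees off closed; at least 52 degrees is needed.
- **Stop:** near the end of the turn the torque rose to 0.25 N m and then dropped to 0.07 N m. I took this as the fingers slipping on the cap at the stop. The picture fits that, but I had no direct reading of the ring angle.
- **Cap:** its top measured 0.1767 m, so it has sprung back up (above 0.174 m needed).
- **Robot:** it was clear of everything, with the TCP at 0.37 m and only force-sensor noise up to about 1.3 N.
- **Round bottle:** it was never approached, apart from the tool passing near it at 0.33 m height (fingertips about 0.305 m, well above its cap).

No checks failed or disagreed.

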